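# Fit the spacer ring and screw on the spindle's retaining cap nut

### The arm

A 6-joint arm with a two-finger parallel gripper is mounted at the origin on the work surface. World frame = base frame: x ahead of the robot, y to its left, z up, the work surface at z = 0. Lengths are in m, angles in rad, forces in N, time in s.
With the tool pointing down it reaches from about 0.2 to 0.875 m from the base axis. Payload 3.4 kg.
Tool frame: the origin (TCP) lies at the very end of the fingers, on their centre line; the grasp point (between the pads) lies 19 mm behind it; z points along the fingers, y is the direction in which the jaws open and shut (so a half turn about z gives the same grasp; the last joint's range is limited). The gripper opens to 94 mm and grips with 3 to 60 N. Pads are 16 mm wide; open, the fingers measure 119 mm over their backs; the gripper's body (75 mm by 177 mm) begins 78 mm behind the grasp point.
Start: joints at [1.223, 0.276, 1.505, -0, 1.361, -0.121], TCP at [0.129, 0.56, 0.205] pointing down, gripper open.
Joint ranges: [-2.89, 2.89], [-0.75, 2.08], [0.22, 2.7], [-1.18, 4.32], [0.11, 2.71], [-2.7, 2.7]. Speed limits (rad/s): [2.57, 2.57, 3.14, 3.14, 3.14, 3.14].

### API

Orientations are given as a rotation vector (axis times angle).
In Python, from cell import robot gives the robot as it stands. The module is installed in compiled form; this text tells all that it offers.
- The arm moves only by the tool carry_out, never from a script. Its argument "targets" is a list of rows, each a list of 3 entries, a list of its own where there are three numbers: the shift along the tool's x, y, z in cm, then the turn about the tool's z in rad, then the closure, from 0 (fully open) to 1 (shut). A call has 1 to 12 rows; each row shifts and turns the commanded pose from where the row before left it, along the tool's axes as they then stand; what a row does not reach is not made up. A row lasts 1/12 s, in which the tool goes at most 41.7 mm and 7.16 degrees, less where a joint would pass 70% of its speed; a pose out of reach is approached as far as the arm can. A call with a gripper value outside its range is refused whole. The fingers move at their own pace and stop on an object; "squeeze" is the grip in N (left out, the last holds). Time passes only in rows, so rows that do not move let the fingers close. It gives the time, the measured TCP pose, the force and the opening at its end, in the units of the state.
- robot.get_obs(): the state, without advancing time (a new reading comes with each control period).
- robot.grab_frame(name): name is "scene" or "top" or "wrist"; returns a dict with "color" (480x640x3 uint8, red, green, blue), "z_map" (480x640 float32, m along the optical axis (not along the pixel's ray), 0 where there is no reading), "fovy" (degrees; the focal length in pixels is half the picture's height over the tangent of half this angle, whatever the lens; pixels are square), "cx", "cy" (the principal point, pixels), "k1" (the pictures are not rectified: a ray, as slopes to the right and down, at radius r is drawn at 1 + k1 r^2 times it, then the intrinsics apply), "R" (3x3) and "t" (3): a world point X has camera coordinates R X + t. Camera axes: x right, y down, z forward; pixel columns grow to the right and rows downward; lengths in m; the calibration is good to about 2 mm. A picture is of the moment at which its call begins.
- robot.sign_off(): hands the job in, once; it reports no verdict.
The state is a dict: "t": time; "qpos": joint angles; "joint_velocities": joint speeds; "tau": joint torques, N m; "tcp_pos": TCP position; "tool_rot": TCP orientation; "force": force on the tool from outside, world axes, zero at the start; "ft_torque": the same for the moment, N m; "finger_gap": finger opening in m.
Only numpy, scipy, OpenCV 4.12 (cv2) and the standard library are available. Lean on these libraries where they do the work, as an engineer would, in place of code of your own. Each camera call takes 0.05 s, during which the arm holds its last target.

### The job

Slip the large spacer ring over the threaded spindle so that it sits flat on the shoulder, then fit the retaining cap nut over it: set the nut on the thread, turn it backward (counter-clockwise from above) until it drops in at a thread start, and screw it forward (clockwise) until it is fully home against its stop. Leave the other things on the table where they are.

Things in the scene. Friction and masses are not known exactly. Their poses are not given: they have to be found in the camera images.
- spindle_seat (a point): Point on the axis of a fixed upright steel spindle, at its shoulder: a level face 54 mm across, 40 mm above the table, over a light 120 x 120 x 14 mm plinth. z is up along the axis. Heights in these texts are above this point. From 0 to 14 mm the spindle is plain, 37 mm across; its thread, also 37 mm across, follows.
- thread_bottom (a point): On the spindle's axis, at 14 mm. Right-hand thread with three starts 120 degrees apart; their angles change from run to run and are unrelated to this point's x and y. Seen from above, clockwise, each third has: a notch 28 degrees wide, floor at 20 mm, then a rib 92 degrees long. Under the rib the track for a nut's pin falls from 20 to 16 mm and ends at a stop wall 80 degrees after the notch.
- rib_level (a point): On the spindle's axis, at 31 mm, the level of the ribs' flat tops. The last (clockwise) 8 degrees of each rib carry a stop tooth up to 35 mm. A pin standing on a rib cannot be turned clockwise past the tooth; turned counter-clockwise, at most 100 degrees, it reaches the notch and drops 11 mm, and is stopped there by a wall. A pin that lands on a tooth first drops 4 mm onto the rib behind it.
- spindle_tip (a point): Top of the spindle's core (25 mm across) on the axis, at 36 mm; it is the spindle's highest point.
- nut_mid (a point): Centre (half-way up) of the loose retaining cap nut: round knurled aluminium cap, 52 mm across, 32 mm high, closed on top, opening down, 0.12 kg. z is its axis, up. Heights of this centre: 43.5 mm with its pins on the ribs (47.5 on the teeth), 32.5 dropped into the notches, 28.5 screwed home. From drop to home is 80 to 90 degrees clockwise; the track is self-locking.
- nut_rim (a point): Centre of the nut's lower edge, on its axis. Bore 41 mm, 26 mm deep from here. Three round pins 5 mm thick stick inward from the bore wall to 14 mm from the axis, 120 degrees apart, one of them along x; their undersides are 3.5 mm above this edge. Home, this edge is 0.5 mm above the seated ring.
- ring_mid (a point): Centre (half-way up, on the axis) of the large spacer ring lying flat: aluminium, outside 62 mm, hole 41 mm, 12 mm thick, 0.12 kg. z is its axis. Seated on the shoulder, this point is 6 mm above spindle_seat.
- small_ring: Bystander: smaller ring, outside 42 mm, hole 24 mm (too small for the spindle), 10 mm thick; origin under its centre.
- small_cap: Bystander: small solid round cap, 32 mm across, 20 mm high; origin under its centre.
- driver: Bystander: screwdriver lying on the table.
- spanner: Bystander: spanner lying on the table.
- block: Bystander: steel gauge block 50 x 30 x 30 mm; origin under its centre.
- jar: Bystander: white jar with a black lid, 48 mm across, 55 mm high; origin under its centre.
There are look-alikes about, which are no part of the job. Leave any green look-alike of the part that bears nut_mid alone. There is more than one size of the part that bears spindle_seat; the job needs the larger.

How it is judged:
On the way, in this order (a step that is already met when the one before it is completed fails the run):
1. the large ring lies flat on the spindle's shoulder (z of ring_mid in the frame of spindle_seat between 0.004 and 0.0075 m and horizontal distance between ring_mid and spindle_seat below 0.005 m and angle between ring_mid's own z axis and vertical below 0.1 rad), for 0.2 s.
2. the nut stands on the thread, over the ring (z of nut_mid in the frame of spindle_seat between 0.025 and 0.049 m and horizontal distance between nut_mid and spindle_seat below 0.005 m and angle between nut_mid's own z axis and vertical below 0.1 rad), for 0.1 s.
At the end, for the whole second after the job is handed in: The large ring lies flat on the shoulder (centre 4 to 7.5 mm above it, within 5 mm of the axis, tilted under 0.1 rad) and the nut is screwed home over it: its centre 26.5 to 29.5 mm above the shoulder (28.5 mm is home), within 5 mm of the axis, tilted under 0.1 rad (all of step 1 and z of nut_mid in the frame of spindle_seat between 0.0265 and 0.0295 m and horizontal distance between nut_mid and spindle_seat below 0.005 m and angle between nut_mid's own z axis and vertical below 0.1 rad); the robot touches nothing.
It fails at once if a bystander is moved by more than 30 mm (distance of any of small_ring, small_cap, driver, spanner, block, jar from where it was at the start of the episode above 0.03 m).
It also fails if it takes over 72 s, if anything falls off the work surface, if the arm or the gripper's body presses on something with over 40 N, if the wrist force passes 120 N, or if a joint passes its speed limit or range.

## Working session

There is one attempt and no reset: what is moved stays moved. The work goes in short steps, Python scripts to look and compute and a tool call to move; the robot and the scene stay as the last step left them, time stands still between calls to the robot, and variables do not carry over. Pictures are saved under pics/ and viewed, and the job is handed in when it is done.

Besides the shell and the picture viewer there is one more tool, called after "Emit:" in YAML: its name, and indented under it one key for each argument. carry_out: Moves the arm, as the interface text tells. Its arguments: {"type":"object","properties":{"targets":{"type":"array","items":{"type":"array"}},"squeeze":{"type":"number"}},"required":["targets"]}

```bash
mkdir -p pics; cat > h.py <<'E'
import numpy as np, cv2
from cell import robot
def grab(n):
    f=robot.grab_frame(n); return f
def save(f,name): cv2.imwrite('pics/'+name,cv2.cvtColor(f['color'],cv2.COLOR_RGB2BGR))
def K(f):
    fl=240/np.tan(np.radians(f['fovy'])/2); return fl
def ray(f,u,v):
    fl=K(f); d=np.array([(u-f['cx'])/fl,(v-f['cy'])/fl]); s=d.copy()
    for _ in range(30): s=d/(1+f['k1']*(s@s))
    r=np.array([s[0],s[1],1.0]); R=np.array(f['R']);t=np.array(f['t'])
    return -R.T@t, R.T@r
def onplane(f,u,v,z):
    o,d=ray(f,u,v); return o+d*(z-o[2])/d[2]
def pt(f,u,v):
    o,d=ray(f,u,v); return o+d*float(f['z_map'][int(v),int(u)])
def proj(f,X):
    c=np.array(f['R'])@np.array(X)+np.array(f['t']); s=c[:2]/c[2]; s=s*(1+f['k1']*(s@s)); return s*K(f)+[f['cx'],f['cy']]
E
python3 - <<'E'
from h import *
for n in ['scene','top','wrist']:
    f=grab(n); save(f,n+'0.png'); print(n,f['fovy'],f['k1'],f['cx'],f['cy'],-np.array(f['R']).T@f['t'])
print(robot.get_obs())
E
```

```text
scene 50.506981122884525 -0.03164208285643101 319.36065539857765 236.9841581102947 [ 1.30462278 -0.13051799  0.8879314 ]
top 49.01340546536359 -0.06891683624629297 336.20684526963544 241.61643529454912 [ 0.38411596 -0.0050257   1.18210124]
wrist 64.0959892764917 -0.008533047925844979 320.9328935293942 239.68133768264806 [0.06377551 0.57647796 0.38493602]
{'t': 0.15, 'qpos': array([ 1.22297644e+00,  2.76436221e-01,  1.50583402e+00,  4.58173933e-06,
        1.36069541e+00, -1.20989155e-01]), 'joint_velocities': array([ 0.00034274, -0.00200139, -0.00456837, -0.00052846,  0.00087801,
        0.00017726]), 'tau': array([ 1.70822172e-03, -4.04925406e+01, -2.37430340e+01,  7.03884498e-02,
        3.14811780e-02, -1.06368207e-04]), 'tcp_pos': array([0.12916368, 0.5598691 , 0.20481446]), 'tool_rot': array([-3.55506340e-01, -3.12108703e+00,  2.09587490e-03]), 'force': array([-0.64129758,  0.63341357,  0.13352989]), 'ft_torque': array([-0.03096409, -0.01668282, -0.02074941]), 'finger_gap': 0.0940095366059688}
```

View pics/top0.png

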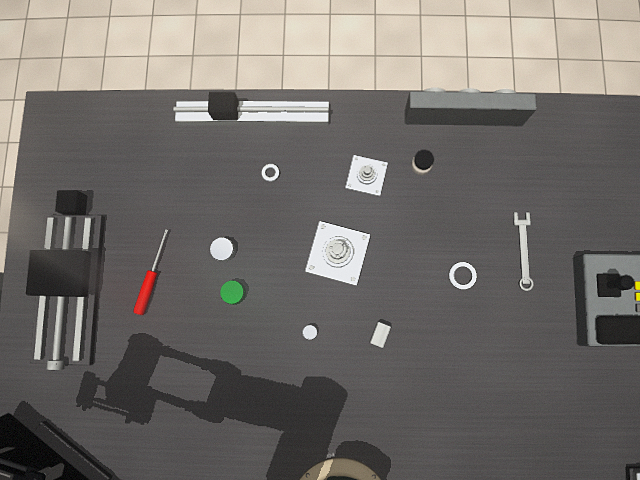

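View pics/scene0.png

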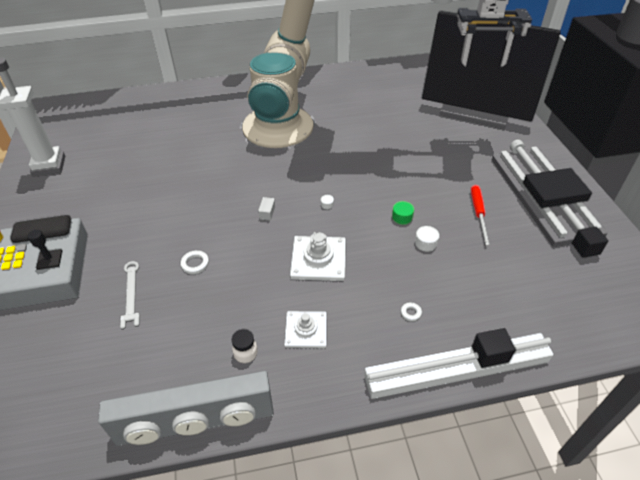

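View pics/wrist0.png

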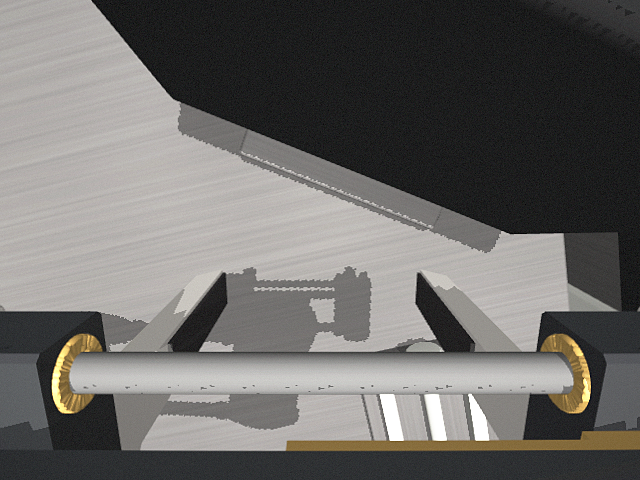

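Candidates in the top picture:
- **Nut:** white cap (223,248), green look-alike (232,291) and small cap (310,332). I choose (223,248).
- **Spindle:** (338,250) on the large plinth, or (367,175), which is smaller. I choose (338,250).
- **Ring:** (463,275) is large and (270,172) is small. I choose (463,275).

Next I check these in close crops and measure them.

```bash
python3 - <<'E'
from h import *
f=grab('top'); s=grab('scene')
im=cv2.cvtColor(f['color'],cv2.COLOR_RGB2BGR)
c=[cv2.resize(im[v-38:v+38,u-38:u+38],(390,390),interpolation=cv2.INTER_CUBIC) for u,v in [(338,250),(223,248),(463,275)]]
c2=cv2.cvtColor(s['color'],cv2.COLOR_RGB2BGR)
d=[cv2.resize(c2[v-33:v+33,u-33:u+33],(390,390),interpolation=cv2.INTER_CUBIC) for u,v in [(318,250),(427,238),(195,262)]]
o=np.vstack([np.hstack(c),np.hstack(d)]); o=cv2.resize(o,None,fx=.68,fy=.68); cv2.imwrite('pics/crop1.png',o)
# masks
for nm,fr,lst in [('top',f,[((223,248),.032,22),((463,275),.012,22),((338,250),.014,45)]),('scene',s,[((427,238),.032,20),((195,262),.012,22)])]:
  g=cv2.cvtColor(fr['color'],cv2.COLOR_RGB2GRAY)
  for (u,v),z,w in lst:
    m=np.zeros_like(g); m[v-w:v+w,u-w:u+w]=(g[v-w:v+w,u-w:u+w]>130)*255
    cs,_=cv2.findContours(m,cv2.RETR_EXTERNAL,cv2.CHAIN_APPROX_NONE); cc=max(cs,key=cv2.contourArea)
    e=cv2.fitEllipse(cc); print(nm,e, onplane(fr,*e[0],z).round(4), onplane(fr,*e[0],0).round(4), cv2.minAreaRect(cc))
    P=np.array([onplane(fr,*p[0],z)[:2] for p in cc],np.float32); print('  minEncl',cv2.minEnclosingCircle(P), 'depthz',[pt(fr,u+i,v)[2].round(3) for i in (-12,-10,-8,-4,0,4,8,10,12)])
E
```

```text
top ((220.99900817871094, 248.26519775390625), (21.63425636291504, 22.55069923400879), 56.45059585571289) [0.5533 0.2743 0.032 ] [0.5581 0.2821 0.    ] ((221.0, 248.0), (22.0, 22.0), 90.0)
  minEncl ((0.5532675385475159, 0.27418166399002075), 0.026228906586766243) depthz [np.float64(0.033), np.float64(0.034), np.float64(0.032), np.float64(0.032), np.float64(0.037), np.float64(0.034), np.float64(0.03), np.float64(0.027), np.float64(0.002)]
top ((462.49017333984375, 275.1057434082031), (26.064992904663086, 27.189054489135742), 118.91397857666016) [ 0.503  -0.2642  0.012 ] [ 0.5042 -0.2669  0.    ] ((462.5, 275.0), (26.0, 27.0), 90.0)
  minEncl ((0.5029110312461853, -0.2640919089317322), 0.03101968765258789) depthz [np.float64(0.01), np.float64(0.007), np.float64(-0.003), np.float64(0.004), np.float64(-0.001), np.float64(0.004), np.float64(0.007), np.float64(0.014), np.float64(0.013)]
top ((337.2368469238281, 252.70594787597656), (61.185768127441406, 62.537899017333984), 91.27928924560547) [0.5495 0.0158 0.014 ] [0.5515 0.016  0.    ] ((337.2115783691406, 252.55770874023438), (54.026767
[... 462 characters left out ...]
.5, 237.5), (39.0, 39.0), 90.0)
  minEncl ((0.5636396408081055, 0.26649701595306396), 0.08177594095468521) depthz [np.float64(-0.001), np.float64(0.022), np.float64(0.033), np.float64(0.031), np.float64(0.031), np.float64(0.032), np.float64(0.031), np.float64(0.03), np.float64(-0.001)]
scene ((194.5, 261.5), (50.891056060791016, 50.891056060791016), 0.0) [ 0.508  -0.2669  0.012 ] [ 0.4971 -0.2687  0.    ] ((194.5, 261.5), (43.0, 43.0), 90.0)
  minEncl ((0.5049735307693481, -0.2687206268310547), 0.0887589305639267) depthz [np.float64(0.014), np.float64(0.008), np.float64(-0.0), np.float64(-0.002), np.float64(-0.001), np.float64(-0.001), np.float64(0.011), np.float64(0.011), np.float64(0.011)]
```

View pics/crop1.png

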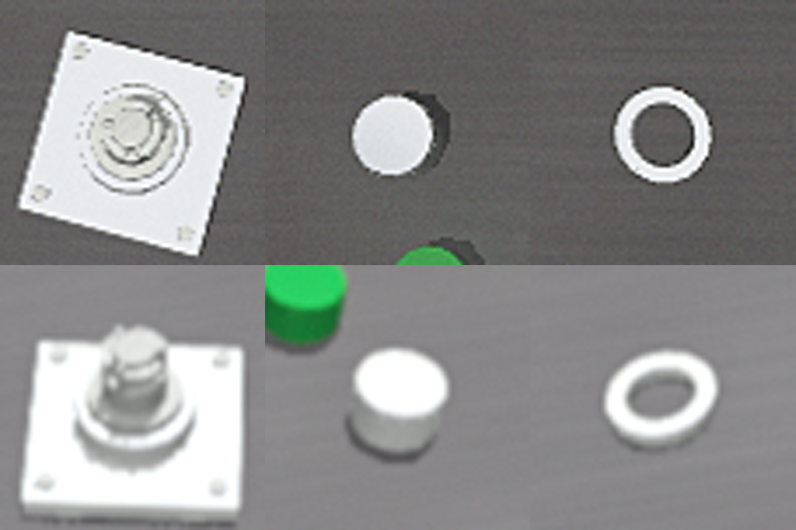

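The crops agree with the description. The white cap is 52.4 mm across, the ring is 62.0 mm with a big hole, and the large plinth carries the thick spindle. Next I refine the spindle axis and check the wrist camera geometry.

```bash
python3 - <<'E'
from h import *
f=grab('top'); w=grab('wrist'); s=grab('scene')
print('optical',np.array(w['R'])[2], np.array(s['R'])[2])
for fr,(u0,v0) in [(f,(338,250)),(s,(318,245))]:
  P=[]
  for v in range(v0-40,v0+40):
    for u in range(u0-40,u0+40):
      if fr['z_map'][v,u]>0: P.append(pt(fr,u,v))
  P=np.array(P)
  for a,b in [(.07,.085),(.06,.085),(.034,.048),(.009,.02)]:
    Q=P[(P[:,2]>a)&(P[:,2]<b)]; print(a,len(Q),Q.mean(0).round(4),np.median(Q,0).round(4),(Q.min(0)+Q.max(0))/2, np.ptp(Q,axis=0))
# plinth corners
g=cv2.cvtColor(f['color'],cv2.COLOR_RGB2GRAY); m=np.zeros_like(g); m[205:300,290:385]=(g[205:300,290:385]>130)*255
m=cv2.morphologyEx(m,cv2.MORPH_CLOSE,np.ones((9,9)))
cs,_=cv2.findContours(m,cv2.RETR_EXTERNAL,cv2.CHAIN_APPROX_NONE); cc=max(cs,key=cv2.contourArea)
P=np.array([onplane(f,*p[0],.014)[:2] for p in cc],np.float32); print(cv2.minAreaRect(P))
crop=cv2.cvtColor(f['color'],cv2.COLOR_RGB2BGR)[210:290,298:378]; cv2.imwrite('pics/sp.png',cv2.resize(crop,(600,600),interpolation=cv2.INTER_CUBIC))
E
```

```text
optical [ 0.22808919 -0.05299215 -0.97219708] [-0.67388829  0.13032868 -0.72724756]
0.07 169 [0.5498 0.0151 0.0741] [0.549  0.0153 0.0737] [0.5504594  0.01541947 0.07492843] [0.03260372 0.03433219 0.00981418]
0.06 221 [0.55   0.0149 0.0725] [0.5492 0.0153 0.0728] [0.55118879 0.01541947 0.07016331] [0.03686078 0.03433219 0.01934442]
0.034 242 [0.5467 0.0151 0.039 ] [0.5428 0.0156 0.039 ] [0.54814064 0.01714983 0.04083413] [0.05779573 0.05940161 0.01357854]
0.009 2041 [0.5488 0.0147 0.0138] [0.5464 0.0136 0.0137] [0.55083677 0.01496707 0.01449621] [0.14229514 0.14493519 0.01097713]
0.07 129 [0.5522 0.0121 0.074 ] [0.5526 0.0117 0.0742] [0.55043139 0.01194494 0.07517856] [0.03740221 0.03588793 0.01012826]
0.06 202 [0.5538 0.0116 0.0713] [0.5544 0.0109 0.0715] [0.55043139 0.01194494 0.07013059] [0.03740221 0.03588793 0.02022419]
0.034 196 [0.5617 0.0108 0.0397] [0.5644 0.0095 0.0396] [0.55715501 0.0119281  0.04076153] [0.05488935 0.05403956 0.01334263]
0.009 1451 [0.5611 0.0102 0.0135] [0.5719 0.0044 0.0135] [0.50373015 0.01272848 0.01430122] [0.23731148 0.1423569  0.01046789]
((0.5500748157501221, 0.015733443200588226), (0.12050431221723557, 0.11929892003536224), 75.53742218017578)
```

View pics/sp.png

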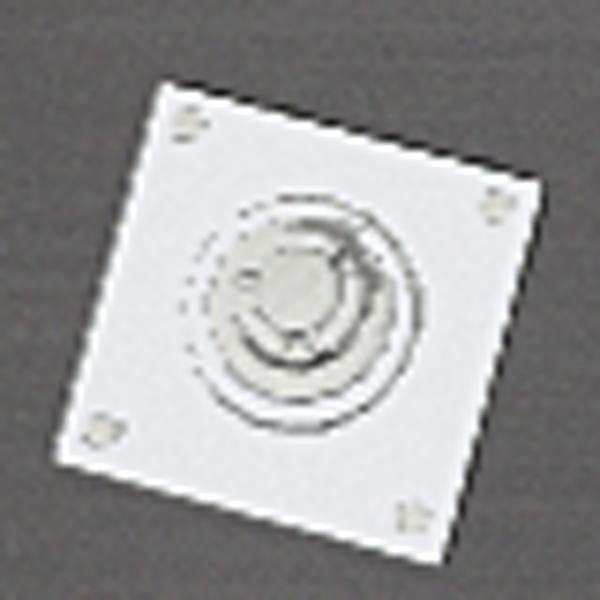

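Emit:
carry_out:
  targets:
    - [[-2.3,-3.0,0.2],0,0]
    - [[-2.3,-3.0,0.2],0,0]
    - [[-2.3,-3.0,0.2],0,0]
    - [[-2.3,-3.0,0.2],0,0]
    - [[-2.3,-3.0,0.2],0,0]
    - [[-2.3,-3.0,0.2],0,0]
    - [[-2.3,-3.0,0.2],0,0]
    - [[-2.3,-3.0,0.2],0,0]
    - [[-2.3,-3.0,0.2],0,0]
    - [[-2.3,-3.0,0.2],0,0]
    - [[-2.3,-3.0,0.2],0,0]
    - [[-2.3,-3.0,0.2],0,0]
  squeeze: 25

```text
t: 1.4
tcp_pos: [0.3176, 0.1458, 0.1818]
tool_rot: [0.355, 3.12, 0.001]
force: [0.8, -0.6, 0.1]
finger_gap: 0.0939
```

Emit:
carry_out:
  targets:
    - [[-2.3,-3.0,0.2],0,0]
    - [[-2.3,-3.0,0.2],0,0]
    - [[-2.3,-3.0,0.2],0,0]
    - [[-2.3,-3.0,0.2],0,0]
    - [[-2.3,-3.0,0.2],0,0]
    - [[-2.3,-3.0,0.2],0,0]
    - [[-2.3,-3.0,0.2],0,0]
    - [[-2.3,-3.0,0.2],0,0]
    - [[-2.3,-3.0,0.2],0,0]
    - [[-2.3,-3.0,0.2],0,0]
    - [[-2.3,-3.0,0.2],0,0]
    - [[-2.0,-2.8,0.2],0,0]

```text
t: 2.4
tcp_pos: [0.5037, -0.2651, 0.1573]
tool_rot: [0.357, 3.121, -0.0]
force: [0.6, 1.0, 0.6]
finger_gap: 0.0941
```

```bash
cat >> h.py <<'E'
from scipy.spatial.transform import Rotation as Ro
def delta(target):
    o=robot.get_obs(); R=Ro.from_rotvec(o['tool_rot']).as_matrix()
    d=R.T@(np.array(target)-o['tcp_pos']); 
    print('tcp',o['tcp_pos'].round(4),'t',o['t'],'q',o['qpos'].round(2),'gap',o['finger_gap'],'F',o['force'].round(1)); print('toolx',R[:,0].round(3),'tooly',R[:,1].round(3),'z',R[:,2].round(3)); print('shift cm',(d*100).round(2)); return d
E
python3 - <<'E'
from h import *
delta([.503,-.2642,.003])
w=grab('wrist'); save(w,'w1.png')
E
```

```text
tcp [ 0.5037 -0.2651  0.1573] t 2.4 q [-0.61  0.3   1.6   0.    1.25 -1.95] gap 0.09408434363721191 F [0.6 1.  0.6]
toolx [-0.974  0.226 -0.001] tooly [ 0.226  0.974 -0.   ] z [ 0.001 -0.    -1.   ]
shift cm [ 0.1   0.08 15.43]
```

View pics/w1.png

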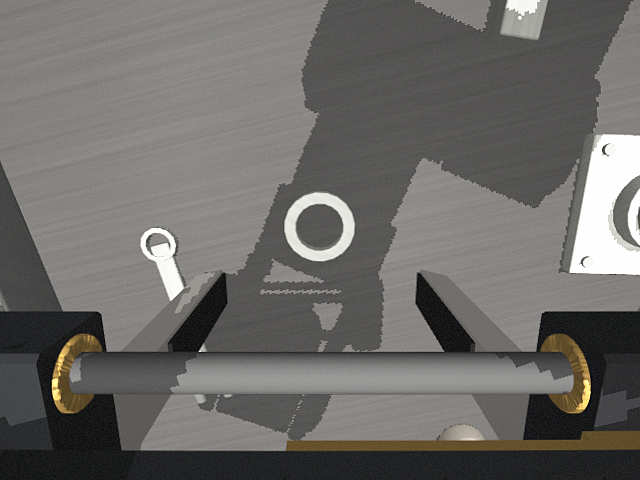

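The wrist view shows the large ring centred at about (320,226) between the fingers, with the spanner eye at (158,243).

```bash
cat >> h.py <<'E'
def blob(f,u,v,w,z,thr=130,close=0):
    g=cv2.cvtColor(f['color'],cv2.COLOR_RGB2GRAY); m=np.zeros_like(g); m[v-w:v+w,u-w:u+w]=(g[v-w:v+w,u-w:u+w]>thr)*255
    cs,_=cv2.findContours(m,cv2.RETR_EXTERNAL,cv2.CHAIN_APPROX_NONE); cc=max(cs,key=cv2.contourArea)
    P=np.array([onplane(f,*p[0],z)[:2] for p in cc],np.float32); e=cv2.fitEllipse(P); print(e, cv2.minEnclosingCircle(P)); return np.array(e[0])
E
python3 - <<'E'
from h import *
w=grab('wrist'); c=blob(w,320,226,42,.012,175); delta([c[0],c[1],.003])
E
```

```text
((0.5033583045005798, -0.2654843032360077), (0.05964300036430359, 0.05982718989253044), 151.9870147705078) ((0.5033735036849976, -0.2653598189353943), 0.030548090115189552)
tcp [ 0.5049 -0.268   0.1566] t 2.5 q [-0.61  0.3   1.59 -0.    1.24 -1.95] gap 0.09395170446359918 F [ 0.6 -0.1 -0.1]
toolx [-0.974  0.228 -0.002] tooly [ 0.228  0.974 -0.002] z [ 0.002 -0.003 -1.   ]
shift cm [ 0.24  0.24 15.36]
```

Emit:
carry_out:
  targets:
    - [[0.2,0.2,4.0],0,0]
    - [[0,0,4.0],0,0]
    - [[0,0,4.0],0,0]
    - [[0,0,1.5],0,0]
    - [[0,0,0],0,0]
    - [[0,0,0],0,0]

```text
t: 3.0
tcp_pos: [0.5008, -0.2594, 0.0221]
tool_rot: [-0.355, -3.12, -0.002]
force: [-0.1, -0.1, 0.3]
finger_gap: 0.0938
```

```bash
python3 - <<'E'
from h import *
delta([.5034,-.2655,.003])
E
```

```text
tcp [ 0.5008 -0.2594  0.0221] t 3.0 q [-0.6   0.42  1.79  0.    0.94 -1.95] gap 0.0937653184556305 F [-0.1 -0.1  0.3]
toolx [-0.974  0.225  0.002] tooly [0.225 0.974 0.001] z [-0.002  0.001 -1.   ]
shift cm [-0.4  -0.53  1.91]
```

Emit:
carry_out:
  targets:
    - [[-0.4,-0.5,0.0],0,0]
    - [[0,0,1.8],0,0]
    - [[0,0,0],0,0]
    - [[0,0,0],0,0]

```text
t: 3.33
tcp_pos: [0.5047, -0.2666, 0.0057]
tool_rot: [0.355, 3.12, -0.001]
force: [0.0, -0.4, -0.6]
finger_gap: 0.0938
```

```bash
python3 - <<'E'
from h import *
delta([.5034,-.2655,.003])
w=grab('wrist'); save(w,'w2.png'); blob(w,320,300,60,.012,175); delta([.5034,-.2655,.003])
E
```

```text
tcp [ 0.5047 -0.2666  0.0057] t 3.3333 q [-0.61  0.45  1.79  0.    0.9  -1.95] gap 0.09378976559274922 F [ 0.  -0.4 -0.6]
toolx [-0.974  0.225 -0.001] tooly [ 0.225  0.974 -0.   ] z [ 0.001 -0.001 -1.   ]
shift cm [0.15 0.08 0.27]
((0.5050613284111023, -0.26588690280914307), (0.05685243755578995, 0.06036285310983658), 166.12704467773438) ((0.5036238431930542, -0.26545223593711853), 0.030711203813552856)
tcp [ 0.5049 -0.2667  0.0059] t 3.3833 q [-0.61  0.45  1.79  0.    0.9  -1.95] gap 0.09411313322555737 F [ 0.5 -0.3 -0.1]
toolx [-0.974  0.225 -0.002] tooly [ 0.225  0.974 -0.001] z [ 0.002 -0.001 -1.   ]
shift cm [0.17 0.08 0.29]
```

View pics/w2.png

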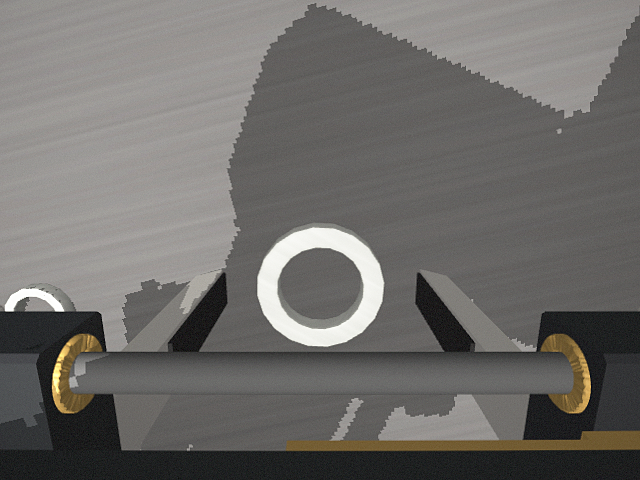

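The ring at (321,285) sits centred between the fingertips at columns 226 and 417. I lower slightly and close.

Emit:
carry_out:
  targets:
    - [[0.1,0.1,0.2],0,0]
    - [[0,0,0],0,0.2]
    - [[0,0,0],0,1]
    - [[0,0,0],0,1]
    - [[0,0,0],0,1]
    - [[0,0,0],0,1]
    - [[0,0,0],0,1]
    - [[0,0,0],0,1]
  squeeze: 25

```text
t: 4.05
tcp_pos: [0.5034, -0.2651, 0.0026]
tool_rot: [0.355, 3.121, -0.0]
force: [-0.2, -0.3, 2.4]
finger_gap: 0.061
```

```bash
python3 - <<'E'
from h import *
delta([.5034,-.2655,.003])
w=grab('wrist'); save(w,'w3.png'); blob(w,320,300,60,.012,175)
E
```

```text
tcp [ 0.5034 -0.2651  0.0026] t 4.05 q [-0.61  0.45  1.8  -0.    0.89 -1.95] gap 0.06104451229944263 F [-0.2 -0.3  2.4]
toolx [-0.974  0.225 -0.   ] tooly [ 0.225  0.974 -0.   ] z [ 0. -0. -1.]
shift cm [-0.01 -0.04 -0.04]
((0.5046302080154419, -0.2643839120864868), (0.0587611123919487, 0.05935649201273918), 161.56195068359375) ((0.5039516687393188, -0.26398468017578125), 0.030706126242876053)
```

View pics/w3.png

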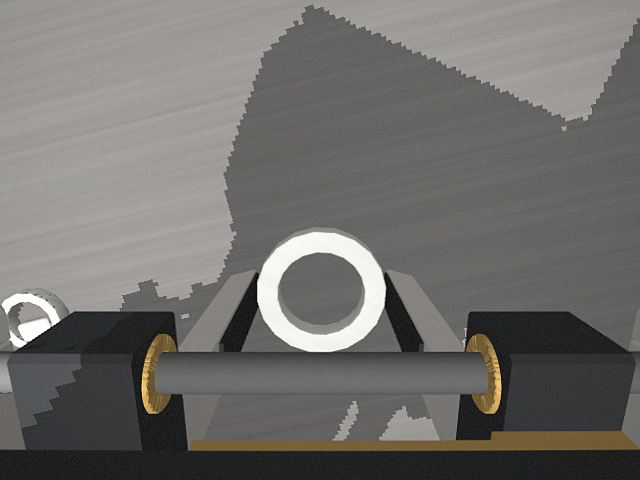

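Emit:
carry_out:
  targets:
    - [[0,0,-2.0],0,1]
    - [[0,0,-4.0],0,1]
    - [[0,0,-4.0],0,1]
    - [[-1.2,3.5,-1.5],0,1]
    - [[-1.2,3.5,-1.5],0,1]
    - [[-1.2,3.5,-1.0],0,1]
    - [[-1.2,3.5,-1.0],0,1]
    - [[-1.2,3.5,-1.0],0,1]
    - [[-1.2,3.5,-0.5],0,1]
    - [[-1.2,3.5,0],0,1]
    - [[-1.1,3.5,0],0,1]
    - [[0,0,0],0,1]

```text
t: 5.1
tcp_pos: [0.6617, -0.0068, 0.1666]
tool_rot: [0.347, 3.121, 0.008]
force: [0.3, -1.1, -0.8]
finger_gap: 0.0616
```

Emit:
carry_out:
  targets:
    - [[0,0,0],0,1]
    - [[0,0,0],0,1]
    - [[0,0,0],0,1]
    - [[0,0,0],0,1]

```text
t: 5.43
tcp_pos: [0.6581, -0.0148, 0.1674]
tool_rot: [-0.358, -3.12, 0.0]
force: [-0.6, -0.8, -1.0]
finger_gap: 0.0619
```

```bash
python3 - <<'E'
from h import *
w=grab('wrist'); save(w,'w4.png');delta([.5504,.0148,.12])
print(proj(w,[.5504,.0148,.076]),proj(w,[.5504,.0148,.04]))
E
```

```text
tcp [ 0.6583 -0.0148  0.1675] t 5.4833 q [-0.13  0.42  1.37 -0.    1.34 -1.47] gap 0.0618089557820273 F [-0.9  0.5 -1.8]
toolx [-0.974  0.227  0.   ] tooly [ 0.227  0.974 -0.   ] z [-0. -0. -1.]
shift cm [11.18  0.44  4.75]
[325.77948565  79.03149943] [325.20773471  87.33445767]
```

View pics/w4.png

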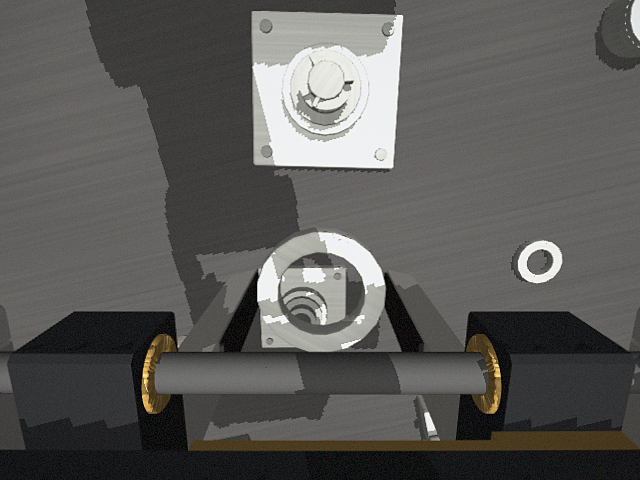

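```bash
python3 - <<'E'
from h import *
im=cv2.imread('pics/w4.png'); c=cv2.resize(im[0:180,240:420],(800,800)[:2],interpolation=cv2.INTER_CUBIC)[:600*800//600]; cv2.imwrite('pics/w4c.png',cv2.resize(im[20:155,240:420],(800,600),interpolation=cv2.INTER_CUBIC))
w=grab('wrist')
g=cv2.cvtColor(im,cv2.COLOR_BGR2GRAY)
m=np.zeros_like(g); m[2:180,235:415]=(g[2:180,235:415]>125)*255; m=cv2.morphologyEx(m,cv2.MORPH_CLOSE,np.ones((9,9)))
cs,_=cv2.findContours(m,cv2.RETR_EXTERNAL,cv2.CHAIN_APPROX_NONE); cc=max(cs,key=cv2.contourArea)
P=np.array([onplane(w,*p[0],.014)[:2] for p in cc],np.float32); print(cv2.minAreaRect(P))
E
```

```text
((0.5510244369506836, 0.015011012554168701), (0.11972986161708832, 0.11918050795793533), 75.47664642333984)
```

View pics/w4c.png

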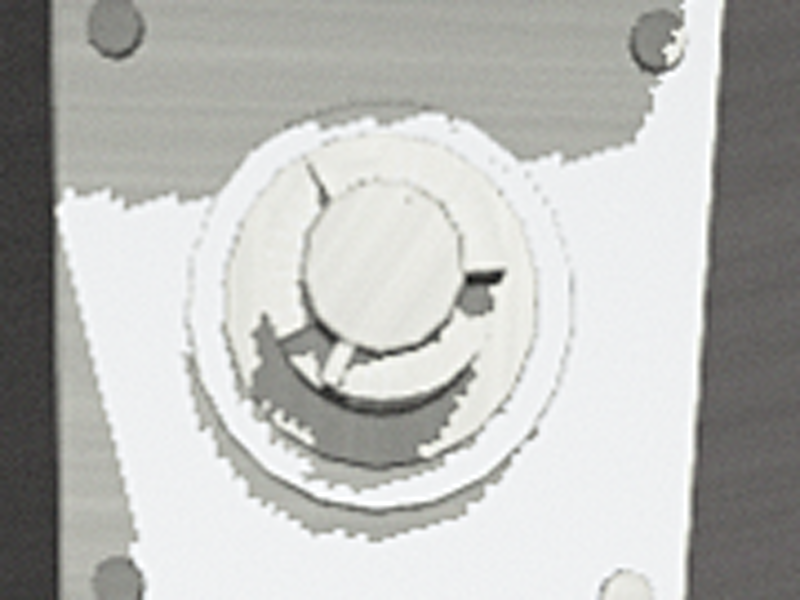

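Emit:
carry_out:
  targets:
    - [[2.8,0.1,1.0],0,1]
    - [[2.8,0.1,1.5],0,1]
    - [[2.8,0.1,1.5],0,1]
    - [[2.8,0.1,1.5],0,1]
    - [[0,0,0.5],0,1]
    - [[0,0,0],0,1]
    - [[0,0,0],0,1]
    - [[0,0,0],0,1]
    - [[0,0,0],0,1]
    - [[0,0,0],0,1]

```text
t: 6.37
tcp_pos: [0.5521, 0.0152, 0.1081]
tool_rot: [0.356, 3.119, 0.0]
force: [-0.3, 0.5, -1.4]
finger_gap: 0.0619
```

```bash
python3 - <<'E'
from h import *
delta([.5505,.0150,.09])
w=grab('wrist'); save(w,'w5.png');delta([.5505,.0150,.09]);print(proj(w,[.551,.0150,.076]))
E
```

```text
tcp [0.5521 0.0152 0.1081] t 6.3667 q [-0.1   0.31  1.71  0.    1.12 -1.44] gap 0.06187337575042423 F [-0.3  0.5 -1.4]
toolx [-0.974  0.225 -0.002] tooly [0.225 0.974 0.   ] z [ 0.002 -0.    -1.   ]
shift cm [ 0.16 -0.06  1.81]
tcp [0.5518 0.0153 0.1079] t 6.4167 q [-0.1   0.31  1.71  0.    1.12 -1.44] gap 0.06142365357946267 F [ 0.4 -0.1 -0.3]
toolx [-0.974  0.225 -0.001] tooly [0.225 0.974 0.   ] z [ 0.001 -0.    -1.   ]
shift cm [ 0.12 -0.06  1.79]
[317.85250492 265.14924001]
```

View pics/w5.png

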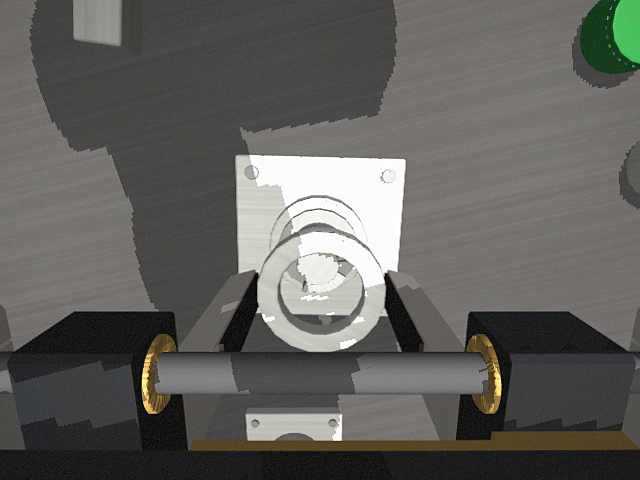

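Emit:
carry_out:
  targets:
    - [[0.1,-0.05,0.5],0,1]
    - [[0,0,1.2],0,1]
    - [[0,0,0],0,1]
    - [[0,0,1.0],0,1]
    - [[0,0,1.0],0,1]
    - [[0,0,0],0,1]
    - [[0,0,0],0,1]

```text
t: 7.0
tcp_pos: [0.5493, 0.0153, 0.0697]
tool_rot: [-0.355, -3.12, 0.0]
force: [1.0, 0.1, -1.9]
finger_gap: 0.0613
```

```bash
python3 - <<'E'
from h import *
delta([.5505,.0150,.0426])
E
```

```text
tcp [0.5493 0.0153 0.0697] t 7.0 q [-0.1   0.35  1.76 -0.    1.03 -1.44] gap 0.06127774039461222 F [ 1.   0.1 -1.9]
toolx [-0.974  0.225  0.001] tooly [ 0.225  0.974 -0.   ] z [-0.001  0.    -1.   ]
shift cm [-0.13  0.    2.71]
```

Ring is over the thread with no contact force. I correct by 1 mm and lower it.

Emit:
carry_out:
  targets:
    - [[-0.1,0,0.8],0,1]
    - [[0,0,0.8],0,1]
    - [[0,0,0.6],0,1]
    - [[0,0,0],0,1]
    - [[0,0,0.3],0,1]
    - [[0,0,0],0,1]
    - [[0,0,0],0,1]

```text
t: 7.58
tcp_pos: [0.5505, 0.0152, 0.0454]
tool_rot: [-0.355, -3.121, -0.0]
force: [-1.0, 0.0, -1.5]
finger_gap: 0.0619
```

```bash
python3 - <<'E'
from h import *
delta([.5505,.0150,.0426])
w=grab('wrist'); save(w,'w6.png')
E
```

```text
tcp [0.5505 0.0152 0.0454] t 7.5833 q [-0.1   0.38  1.79  0.    0.97 -1.44] gap 0.061938823447192745 F [-1.   0.  -1.5]
toolx [-0.974  0.225  0.   ] tooly [0.225 0.974 0.   ] z [-0.  0. -1.]
shift cm [-0.01 -0.02  0.28]
```

View pics/w6.png

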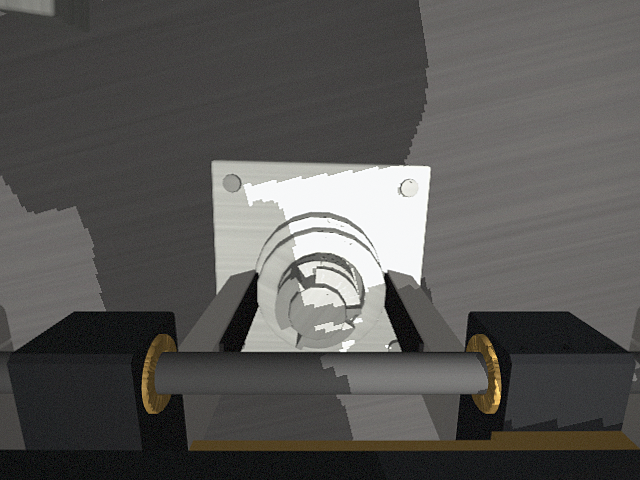

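Emit:
carry_out:
  targets:
    - [[0,0,0.25],0,1]
    - [[0,0,0],0,1]
    - [[0,0,0],0,1]

```text
t: 7.88
tcp_pos: [0.5504, 0.0152, 0.043]
tool_rot: [-0.355, -3.121, -0.0]
force: [0.0, 0.7, -1.0]
finger_gap: 0.0613
```

Emit:
carry_out:
  targets:
    - [[0,0,0],0,0]
    - [[0,0,0],0,0]
    - [[0,0,0],0,0]
    - [[0,0,0],0,0]
    - [[0,0,0],0,0]
    - [[0,0,-3],0,0]
    - [[0,0,-4],0,0]
    - [[0,0,-4],0,0]
    - [[0,0,-1],0,0]
    - [[0,0,0],0,0]
    - [[0,0,0],0,0]
    - [[0,0,0],0,0]

```text
t: 8.88
tcp_pos: [0.549, 0.0153, 0.1611]
tool_rot: [-0.355, -3.118, -0.0]
force: [0.3, 0.9, -0.7]
finger_gap: 0.0942
```

```bash
python3 - <<'E'
from h import *
w=grab('wrist'); save(w,'w7.png'); s=grab('scene'); im=cv2.cvtColor(s['color'],cv2.COLOR_RGB2BGR)[200:290,270:370]; cv2.imwrite('pics/s7.png',cv2.resize(im,(600,540),interpolation=cv2.INTER_CUBIC))
delta([.553,.2735,.15])
P=np.array([pt(w,u,v) for v in range(180,345) for u in range(230,420) if w['z_map'][v,u]>0])
P=P[(P[:,2]>.03)&(P[:,2]<.09)&(np.hypot(P[:,0]-.551,P[:,1]-.015)<.035)]
print(np.histogram(P[:,2],bins=np.arange(.03,.09,.002)))
E
```

```text
tcp [0.549  0.0153 0.1607] t 8.9833 q [-0.1   0.27  1.63  0.    1.25 -1.44] gap 0.09404189134672122 F [-0.3  0.1 -0.8]
toolx [-0.974  0.225  0.004] tooly [ 0.225  0.974 -0.   ] z [-0.004  0.001 -1.   ]
shift cm [ 5.41 25.25  1.08]
(array([ 115,  401,   20,    0,   16,  107,   38,   36,   53,   47,  423,
       1914,  115,   35,   37,  141,   17,   13,   22,   31,  468,  315,
        181,  788,   36,    0,    0,    0,    0]), array([0.03 , 0.032, 0.034, 0.036, 0.038, 0.04 , 0.042, 0.044, 0.046,
       0.048, 0.05 , 0.052, 0.054, 0.056, 0.058, 0.06 , 0.062, 0.064,
       0.066, 0.068, 0.07 , 0.072, 0.074, 0.076, 0.078, 0.08 , 0.082,
       0.084, 0.086, 0.088]))
```

View pics/w7.png

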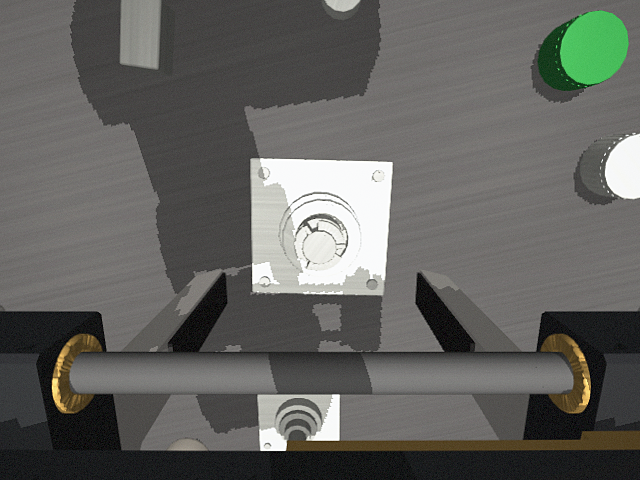

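View pics/s7.png

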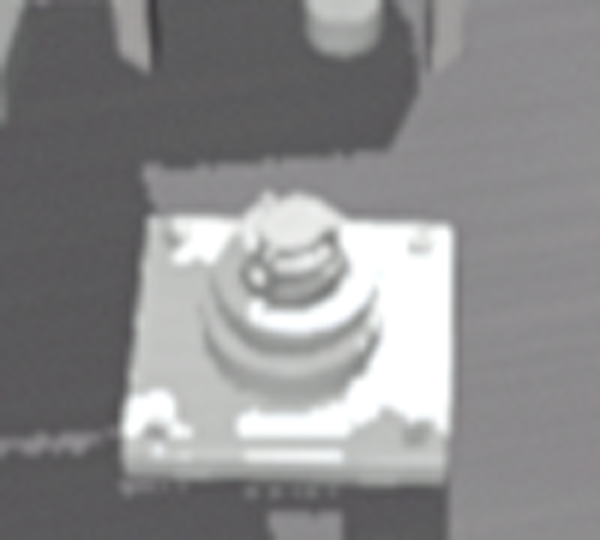

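The ring top reads about 0.053 m, so the ring is seated (expected 0.052 m). The image shows it round the spindle at (322,235). Now I move to the white nut, whose edge is at about (625,165).

Emit:
carry_out:
  targets:
    - [[0.7,3.6,0],0,0]
    - [[0.7,3.6,0],0,0]
    - [[0.7,3.6,0],0,0]
    - [[0.7,3.6,0],0,0]
    - [[0.7,3.6,0],0,0]
    - [[0.7,3.6,0],0,0]
    - [[0.7,3.6,0],0,0]
    - [[0,0,0],0,0]
    - [[0,0,0],0.12,0]
    - [[0,0,0],0.12,0]
    - [[0,0,0],0.12,0]
    - [[0,0,0],0.12,0]

```text
t: 9.98
tcp_pos: [0.5586, 0.2709, 0.1611]
tool_rot: [-1.095, -2.942, 0.004]
force: [-1.0, 0.4, -0.2]
finger_gap: 0.094
```

Emit:
carry_out:
  targets:
    - [[0,0,0],0.12,0]
    - [[0,0,0],0.12,0]
    - [[0,0,0],0.12,0]
    - [[0,0,0],0.12,0]
    - [[0,0,0],0.12,0]
    - [[0,0,0],0.12,0]
    - [[0,0,0],0.12,0]
    - [[0,0,0],0.12,0]
    - [[0,0,0],0.12,0]
    - [[0,0,0],0.12,0]
    - [[0,0,0],0.12,0]
    - [[0,0,0],0.12,0]

```text
t: 10.98
tcp_pos: [0.5587, 0.2706, 0.1612]
tool_rot: [-2.765, -1.49, 0.005]
force: [-1.2, 0.2, 0.4]
finger_gap: 0.0939
```

Emit:
carry_out:
  targets:
    - [[0,0,0],0.12,0]
    - [[0,0,0],0.12,0]
    - [[0,0,0],0,0]
    - [[0,0,0],0,0]
    - [[0,0,0],0,0]
    - [[0,0,0],0,0]

```text
t: 11.48
tcp_pos: [0.5592, 0.2714, 0.1625]
tool_rot: [-2.92, -1.16, 0.001]
force: [-0.4, 0.4, 0.2]
finger_gap: 0.0938
```

```bash
python3 - <<'E'
from h import *
w=grab('wrist'); save(w,'w8.png'); delta([.553,.2735,.008]); print(proj(w,[.553,.2735,.032]))
E
```

```text
tcp [0.5593 0.2715 0.1626] t 11.5333 q [0.34 0.37 1.47 0.   1.3  1.15] gap 0.09422969262819014 F [-0.7 -0.2 -0.1]
toolx [ 0.728  0.686 -0.001] tooly [ 0.686 -0.728 -0.   ] z [-0.001 -0.    -1.   ]
shift cm [-0.31 -0.57 15.46]
[314.72028403 235.89255559]
```

View pics/w8.png

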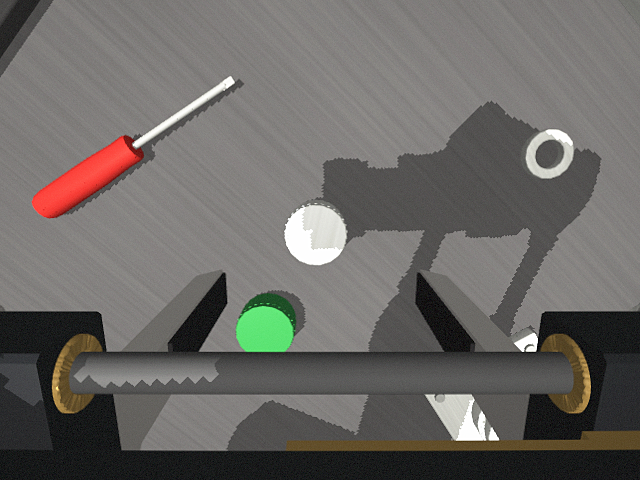

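White nut at (316,235), green look-alike at (266,329), clear of the fingers. I measure the nut's top face.

```bash
python3 - <<'E'
from h import *
w=grab('wrist'); c=blob(w,316,233,40,.032,140); d=delta([c[0],c[1],.008])
E
```

```text
((0.5538852214813232, 0.2738601267337799), (0.051402442157268524, 0.05201169103384018), 141.32298278808594) ((0.5542718172073364, 0.2740786671638489), 0.02695786952972412)
tcp [0.5593 0.2716 0.1628] t 11.5833 q [0.34 0.37 1.47 0.   1.3  1.16] gap 0.09420282478051221 F [0.3 0.6 0.6]
toolx [ 0.728  0.686 -0.   ] tooly [ 0.686 -0.728 -0.   ] z [-0. -0. -1.]
shift cm [-0.24 -0.54 15.48]
```

Emit:
carry_out:
  targets:
    - [[-0.2,-0.5,4.0],0,0]
    - [[0,0,4.0],0,0]
    - [[0,0,3.5],0,0]
    - [[0,0,0],0,0]
    - [[0,0,0],0,0]
    - [[0,0,0],0,0]

```text
t: 12.08
tcp_pos: [0.5561, 0.2746, 0.0497]
tool_rot: [2.92, 1.158, 0.005]
force: [0.2, 0.3, 0.6]
finger_gap: 0.0941
```

```bash
python3 - <<'E'
from h import *
delta([.5539,.2737,.008])
w=grab('wrist'); save(w,'w9.png'); c=blob(w,318,260,55,.032,140);delta([.5539,.2737,.008])
E
```

```text
tcp [0.5561 0.2746 0.0497] t 12.0833 q [0.35 0.46 1.63 0.   1.05 1.16] gap 0.09410605052460426 F [0.2 0.3 0.6]
toolx [0.728 0.685 0.003] tooly [ 0.685 -0.728  0.001] z [ 0.003  0.001 -1.   ]
shift cm [-0.23 -0.09  4.17]
((0.5552161931991577, 0.2746758460998535), (0.04668877273797989, 0.05243375897407532), 43.96875) ((0.5545716881752014, 0.2741142809391022), 0.026616407558321953)
tcp [0.5567 0.2747 0.0505] t 12.1333 q [0.35 0.46 1.63 0.   1.05 1.16] gap 0.0940107861037036 F [ 0.9 -0.1 -0.2]
toolx [0.728 0.685 0.004] tooly [ 0.685 -0.728  0.002] z [ 0.004  0.002 -1.   ]
shift cm [-0.29 -0.12  4.25]
```

View pics/w9.png

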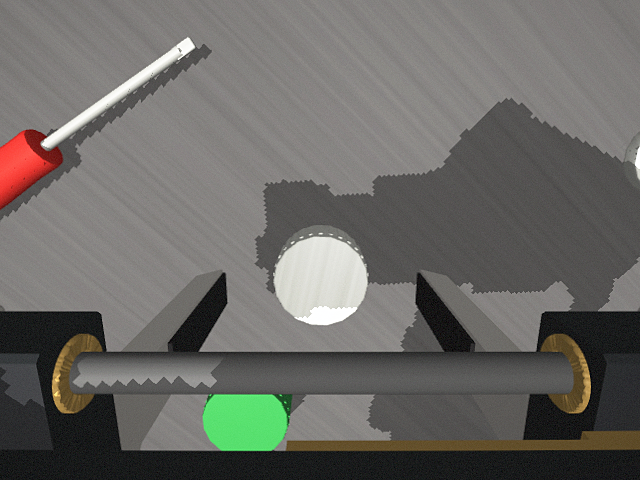

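Nut at (321,278), centred between the fingers. I lower to about 8 mm and grip.

Emit:
carry_out:
  targets:
    - [[-0.2,-0.1,2.0],0,0]
    - [[0,0,2.2],0,0]
    - [[0,0,0],0,0]
    - [[0,0,0],0,0]
    - [[0,0,0],0,0]
    - [[0,0,0],0,0]

```text
t: 12.63
tcp_pos: [0.5541, 0.274, 0.0082]
tool_rot: [2.92, 1.158, 0.006]
force: [-0.6, -0.3, 0.2]
finger_gap: 0.0934
```

```bash
python3 - <<'E'
from h import *
delta([.5541,.2739,.008])
E
```

```text
tcp [0.5541 0.274  0.0082] t 12.6333 q [0.35 0.5  1.68 0.   0.96 1.16] gap 0.09342746942597453 F [-0.6 -0.3  0.2]
toolx [0.728 0.685 0.004] tooly [ 0.685 -0.728  0.002] z [ 0.004  0.001 -1.   ]
shift cm [-0.01  0.01  0.02]
```

Emit:
carry_out:
  targets:
    - [[0,0,0],0,1]
    - [[0,0,0],0,1]
    - [[0,0,0],0,1]
    - [[0,0,0],0,1]
    - [[0,0,0],0,1]
    - [[0,0,0],0,1]
    - [[0,0,0],0,1]
    - [[0,0,0],0,1]
  squeeze: 15

```text
t: 13.3
tcp_pos: [0.5524, 0.2733, 0.0059]
tool_rot: [2.92, 1.158, -0.0]
force: [0.6, -0.5, 0.6]
finger_gap: 0.0514
```

```bash
python3 - <<'E'
from h import *
delta([.5508,.0150,.125])
w=grab('wrist'); save(w,'w10.png')
E
```

```text
tcp [0.5524 0.2733 0.0059] t 13.3 q [ 0.35  0.5   1.68 -0.    0.96  1.16] gap 0.05138360702271605 F [ 0.6 -0.5  0.6]
toolx [ 0.728  0.685 -0.   ] tooly [ 0.685 -0.728  0.   ] z [-0. -0. -1.]
shift cm [-17.82  18.7  -11.91]
```

View pics/w10.png

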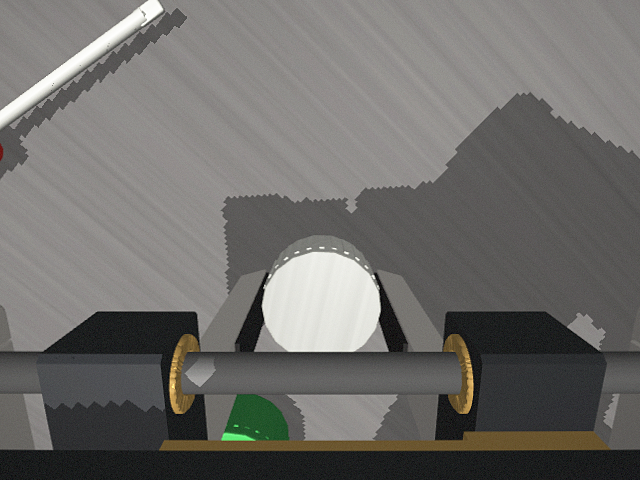

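```bash
python3 - <<'E'
from h import *
w=grab('wrist'); g=cv2.cvtColor(w['color'],cv2.COLOR_RGB2GRAY)
m=np.zeros_like(g); m[225:352,262:382]=(g[225:352,262:382]>190)*255
cs,_=cv2.findContours(m,cv2.RETR_EXTERNAL,cv2.CHAIN_APPROX_NONE); cc=max(cs,key=cv2.contourArea)
p=np.array([onplane(w,*q[0],.032)[:2] for q in cc if q[0][1]<345])
A=np.c_[2*p,np.ones(len(p))]; s=np.linalg.lstsq(A,(p**2).sum(1),rcond=None)[0]; c=s[:2]; print(c,np.sqrt(s[2]+c@c))
o=robot.get_obs(); R=Ro.from_rotvec(o['tool_rot']).as_matrix(); print('in tool mm',1000*R[:2,:2].T@(c-o['tcp_pos'][:2]))
delta([.5508,.0150,.125])
E
```

```text
[0.5531759  0.27453106] 0.02515934598873045
in tool mm [ 1.36428035 -0.4413088 ]
tcp [0.5525 0.2733 0.006 ] t 13.4 q [ 0.35  0.5   1.68 -0.    0.96  1.16] gap 0.05145018529155231 F [-0.  -0.  -0.7]
toolx [0.728 0.685 0.   ] tooly [ 0.685 -0.728  0.   ] z [ 0. -0. -1.]
shift cm [-17.82  18.7  -11.9 ]
```

Emit:
carry_out:
  targets:
    - [[0,0,-2],0,1]
    - [[0,0,-4],0,1]
    - [[0,0,-4],0,1]
    - [[-2.5,2.6,-1.5],0,1]
    - [[-2.5,2.6,0],0,1]
    - [[-2.5,2.6,0],0,1]
    - [[-2.5,2.6,0],0,1]
    - [[-2.5,2.6,0],0,1]
    - [[-2.5,2.6,0],0,1]
    - [[-2.5,2.6,0],0,1]
    - [[0,0,0],0,1]
    - [[0,0,0],0,1]

```text
t: 14.4
tcp_pos: [0.5494, 0.0193, 0.1208]
tool_rot: [-2.922, -1.152, 0.0]
force: [-0.2, 0.9, -0.6]
finger_gap: 0.0515
```

Emit:
carry_out:
  targets:
    - [[0,0,0],0,1]
    - [[0,0,0],0,1]
    - [[0,0,0],0,1]
    - [[0,0,0],0,1]

```text
t: 14.73
tcp_pos: [0.5495, 0.0222, 0.1209]
tool_rot: [-2.919, -1.161, 0.0]
force: [0.2, 0.3, -2.3]
finger_gap: 0.0514
```

```bash
python3 - <<'E'
from h import *
w=grab('wrist'); save(w,'w11.png')
delta([.5499,.0141,.085])
E
```

```text
tcp [0.5496 0.022  0.1209] t 14.7833 q [-0.09  0.3   1.69  0.    1.15  0.73] gap 0.051854934488828525 F [ 0.  -0.6 -1.1]
toolx [0.727 0.686 0.   ] tooly [ 0.686 -0.727 -0.   ] z [-0.  0. -1.]
shift cm [-0.52  0.6   3.59]
```

View pics/w11.png

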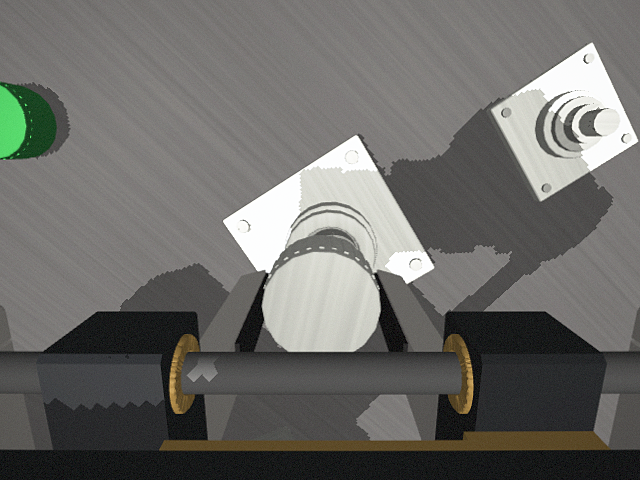

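The nut is held with its top at (321,300), next to the seated ring at (332,240). I align it above the spindle.

Emit:
carry_out:
  targets:
    - [[-0.5,0.6,1.0],0,1]
    - [[0,0,1.2],0,1]
    - [[0,0,0.8],0,1]
    - [[0,0,0],0,1]
    - [[0,0,0],0,1]
    - [[0,0,0],0,1]
    - [[0,0,0],0,1]

```text
t: 15.37
tcp_pos: [0.5506, 0.013, 0.0914]
tool_rot: [2.92, 1.158, 0.002]
force: [-0.1, -0.3, -0.9]
finger_gap: 0.052
```

```bash
python3 - <<'E'
from h import *
delta([.5499,.0141,.0734]); print(robot.get_obs()['ft_torque'].round(2))
s=grab('scene'); im=cv2.cvtColor(s['color'],cv2.COLOR_RGB2BGR)[180:290,260:370]; cv2.imwrite('pics/s12.png',cv2.resize(im,(600,600),interpolation=cv2.INTER_CUBIC))
E
```

```text
tcp [0.5506 0.013  0.0914] t 15.3667 q [-0.1   0.33  1.73  0.    1.08  0.71] gap 0.05195293446778162 F [-0.1 -0.3 -0.9]
toolx [0.728 0.685 0.001] tooly [ 0.685 -0.728  0.001] z [ 0.001 -0.    -1.   ]
shift cm [ 0.02 -0.13  1.8 ]
[-0.08  0.17 -0.01]
```

View pics/s12.png

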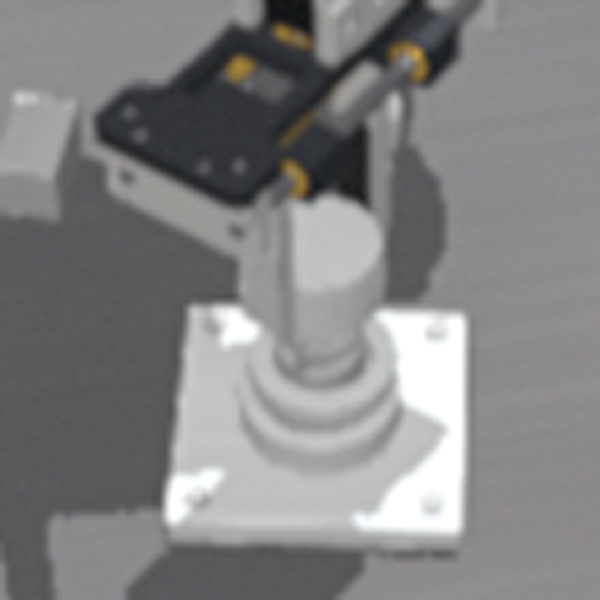

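Emit:
carry_out:
  targets:
    - [[0,-0.1,0.5],0,1]
    - [[0,0,0.4],0,1]
    - [[0,0,0],0,1]
    - [[0,0,0.3],0,1]
    - [[0,0,0],0,1]
    - [[0,0,0],0,1]

```text
t: 15.92
tcp_pos: [0.5493, 0.0138, 0.0787]
tool_rot: [-2.92, -1.157, 0.001]
force: [0.5, -0.3, -0.7]
finger_gap: 0.0512
```

```bash
python3 - <<'E'
from h import *
delta([.5499,.0141,.0734]); print(robot.get_obs()['ft_torque'].round(2))
E
```

```text
tcp [0.5493 0.0138 0.0787] t 15.9167 q [-0.1   0.34  1.75  0.    1.05  0.71] gap 0.05122657353265887 F [ 0.5 -0.3 -0.7]
toolx [ 0.728  0.685 -0.   ] tooly [ 0.685 -0.728 -0.   ] z [-0.  0. -1.]
shift cm [0.07 0.02 0.53]
[-0.01  0.13  0.02]
```

Emit:
carry_out:
  targets:
    - [[0,0,0.2],0,1]
    - [[0,0,0],0,1]
    - [[0,0,0.2],0,1]
    - [[0,0,0],0,1]
    - [[0,0,0],0,1]
    - [[0,0,0],0,1]

```text
t: 16.42
tcp_pos: [0.5501, 0.0135, 0.0752]
tool_rot: [2.919, 1.158, 0.002]
force: [1.2, -1.7, -0.6]
finger_gap: 0.0516
```

Emit:
carry_out:
  targets:
    - [[0,0,0.2],0,1]
    - [[0,0,0],0,1]
    - [[0,0,0],0,1]

```text
t: 16.67
tcp_pos: [0.5502, 0.0134, 0.0738]
tool_rot: [2.919, 1.158, 0.002]
force: [0.7, -2.2, 5.0]
finger_gap: 0.0514
```

```bash
python3 - <<'E'
from h import *
delta([.5499,.0141,.0734]); print(robot.get_obs()['ft_torque'].round(2))
E
```

```text
tcp [0.5502 0.0134 0.0738] t 16.6667 q [-0.1   0.34  1.76 -0.    1.04  0.71] gap 0.05141401034036767 F [ 0.7 -2.2  5. ]
toolx [0.728 0.686 0.001] tooly [ 0.686 -0.728  0.002] z [ 0.002 -0.001 -1.   ]
shift cm [ 0.03 -0.07  0.04]
[-0.38  0.01  0.4 ]
```

Contact at TCP z = 0.0738 with 5 N upward, which matches the pins on the ribs. Now I turn counter-clockwise with a slight downward bias.

Emit:
carry_out:
  targets:
    - [[0,-0.05,0.1],-0.08,1]
    - [[0,0,0],-0.08,1]
    - [[0,0,0],-0.08,1]
    - [[0,0,0],-0.08,1]
    - [[0,0,0],-0.08,1]
    - [[0,0,0],0,1]

```text
t: 17.17
tcp_pos: [0.5495, 0.0143, 0.073]
tool_rot: [2.63, 1.717, 0.002]
force: [-0.9, -0.5, 5.7]
finger_gap: 0.0518
```

```bash
python3 - <<'E'
from h import *
delta([.5499,.0141,.0734]); print(robot.get_obs()['ft_torque'].round(2))
E
```

```text
tcp [0.5495 0.0143 0.073 ] t 17.1667 q [-0.1   0.34  1.76  0.    1.04  0.31] gap 0.05179774517622297 F [-0.9 -0.5  5.7]
toolx [0.402 0.916 0.001] tooly [ 0.916 -0.402  0.001] z [ 0.001  0.    -1.   ]
shift cm [-0.01  0.04 -0.04]
[-0.16  0.19  0.03]
```

Emit:
carry_out:
  targets:
    - [[0,0,0],-0.08,1]
    - [[0,0,0],-0.08,1]
    - [[0,0,0],-0.08,1]
    - [[0,0,0],-0.08,1]
    - [[0,0,0],0,1]

```text
t: 17.58
tcp_pos: [0.5496, 0.0143, 0.073]
tool_rot: [2.323, 2.114, 0.002]
force: [-0.5, -0.6, 6.4]
finger_gap: 0.0517
```

```bash
python3 - <<'E'
from h import *
delta([.5502,.0139,.0734]); print(robot.get_obs()['ft_torque'].round(2))
E
```

```text
tcp [0.5496 0.0143 0.073 ] t 17.5833 q [-0.1   0.34  1.76  0.    1.04 -0.01] gap 0.05170824318590186 F [-0.5 -0.6  6.4]
toolx [0.094 0.996 0.   ] tooly [ 0.996 -0.094  0.002] z [ 0.002  0.    -1.   ]
shift cm [-0.03  0.06 -0.04]
[-0.17  0.14  0.07]
```

Emit:
carry_out:
  targets:
    - [[0,0,0],-0.08,1]
    - [[0,0,0],-0.08,1]
    - [[0,0,0],-0.08,1]
    - [[0,0,0],-0.08,1]
    - [[0,0,0],0,1]

```text
t: 18.0
tcp_pos: [0.5497, 0.0143, 0.073]
tool_rot: [1.956, 2.457, 0.002]
force: [-0.1, -1.2, 6.5]
finger_gap: 0.0515
```

```bash
python3 - <<'E'
from h import *
delta([.5502,.0139,.0734]); print(robot.get_obs()['ft_torque'].round(2))
E
```

```text
tcp [0.5497 0.0143 0.073 ] t 18.0 q [-0.1   0.34  1.76  0.    1.04 -0.33] gap 0.05149407342163423 F [-0.1 -1.2  6.5]
toolx [-0.224  0.975 -0.   ] tooly [0.975 0.224 0.002] z [ 0.002  0.    -1.   ]
shift cm [-0.05  0.04 -0.04]
[-0.16  0.09  0.05]
```

Emit:
carry_out:
  targets:
    - [[-0.05,0.05,0],-0.08,1]
    - [[0,0.05,0],-0.08,1]
    - [[0,0,0],-0.08,1]
    - [[0,0,0],-0.08,1]
    - [[0,0,0],0,1]

```text
t: 18.42
tcp_pos: [0.5505, 0.0145, 0.0728]
tool_rot: [1.54, 2.738, 0.003]
force: [0.4, 0.5, 6.4]
finger_gap: 0.0514
```

```bash
python3 - <<'E'
from h import *
delta([.5512,.0140,.0734]); print(robot.get_obs()['ft_torque'].round(2))
E
```

```text
tcp [0.5505 0.0145 0.0728] t 18.4167 q [-0.1   0.35  1.76  0.    1.04 -0.65] gap 0.05144474709818819 F [0.4 0.5 6.4]
toolx [-0.519  0.855  0.   ] tooly [0.855 0.519 0.002] z [ 0.001  0.001 -1.   ]
shift cm [-0.08  0.03 -0.06]
[0.06 0.08 0.05]
```

Emit:
carry_out:
  targets:
    - [[0,0,0],-0.08,1]
    - [[0,0,0],-0.08,1]
    - [[0,0,0],-0.08,1]
    - [[0,0,0],0,1]

```text
t: 18.75
tcp_pos: [0.5495, 0.0143, 0.0714]
tool_rot: [-1.203, -2.901, -0.001]
force: [0.6, 0.3, -1.3]
finger_gap: 0.0515
```

```bash
python3 - <<'E'
from h import *
delta([.5512,.0140,.0734]); print(robot.get_obs()['ft_torque'].round(2))
E
```

```text
tcp [0.5495 0.0143 0.0714] t 18.75 q [-0.1   0.35  1.76  0.    1.04 -0.89] gap 0.05151476910664576 F [ 0.6  0.3 -1.3]
toolx [-0.707  0.708  0.002] tooly [ 0.708  0.707 -0.   ] z [-0.001  0.001 -1.   ]
shift cm [-0.14  0.09 -0.2 ]
[-0.03 -0.07 -0.  ]
```

The contact force vanished and z dropped below rib level, so the pins are over the notches. I lower straight down.

Emit:
carry_out:
  targets:
    - [[-0.05,0.05,0.3],0,1]
    - [[0,0,0],0,1]
    - [[0,0,0.3],0,1]
    - [[0,0,0],0,1]
    - [[0,0,0],0,1]

```text
t: 19.17
tcp_pos: [0.5505, 0.014, 0.0655]
tool_rot: [-1.205, -2.9, 0.0]
force: [-0.7, -0.6, -1.7]
finger_gap: 0.0514
```

```bash
python3 - <<'E'
from h import *
delta([.5517,.0141,.0624]); print(robot.get_obs()['ft_torque'].round(2))
E
```

```text
tcp [0.5505 0.014  0.0655] t 19.1667 q [-0.1   0.36  1.76  0.    1.02 -0.88] gap 0.05139024822200714 F [-0.7 -0.6 -1.7]
toolx [-0.706  0.709  0.001] tooly [ 0.709  0.706 -0.   ] z [-0.001  0.    -1.   ]
shift cm [-0.08  0.09  0.31]
[-0.04  0.03  0.04]
```

Emit:
carry_out:
  targets:
    - [[0,0,0.2],0,1]
    - [[0,0,0],0,1]
    - [[0,0,0.2],0,1]
    - [[0,0,0],0,1]
    - [[0,0,0],0,1]

```text
t: 19.58
tcp_pos: [0.5511, 0.0139, 0.0623]
tool_rot: [1.204, 2.901, 0.0]
force: [-0.1, -0.7, 1.7]
finger_gap: 0.0515
```

```bash
python3 - <<'E'
from h import *
delta([.5517,.0141,.0624]); print(robot.get_obs()['ft_torque'].round(2))
E
```

```text
tcp [0.5511 0.0139 0.0623] t 19.5833 q [-0.1   0.36  1.77  0.    1.01 -0.89] gap 0.05152771271419768 F [-0.1 -0.7  1.7]
toolx [-0.706  0.708 -0.   ] tooly [0.708 0.706 0.   ] z [ 0.001  0.    -1.   ]
shift cm [-0.03  0.05 -0.01]
[0.01 0.08 0.  ]
```

Dropped to the notch floor (TCP z 0.0623, expected 0.0624). Now I screw clockwise, following the 4 mm descent.

Emit:
carry_out:
  targets:
    - [[0,0,0.0],0.08,1]
    - [[0,0,0.02],0.08,1]
    - [[0,0,0.02],0.08,1]
    - [[0,0,0.02],0.08,1]
    - [[0,0,0.02],0.08,1]
    - [[0,0,0.02],0.08,1]
    - [[0,0,0],0,1]

```text
t: 20.17
tcp_pos: [0.5515, 0.0135, 0.0617]
tool_rot: [1.86, 2.53, 0.0]
force: [-0.7, -1.4, 4.0]
finger_gap: 0.0518
```

```bash
python3 - <<'E'
from h import *
delta([.5513,.0139,.0584]); print(robot.get_obs()['ft_torque'].round(2))
E
```

```text
tcp [0.5515 0.0135 0.0617] t 20.1667 q [-0.1   0.36  1.77 -0.    1.01 -0.4 ] gap 0.05182734009813431 F [-0.7 -1.4  4. ]
toolx [-0.298  0.954 -0.001] tooly [0.954 0.298 0.001] z [ 0.002 -0.001 -1.   ]
shift cm [ 0.05 -0.01  0.33]
[-0.35  0.11 -0.11]
```

Emit:
carry_out:
  targets:
    - [[0,0,0.02],0.08,1]
    - [[0,0,0.02],0.08,1]
    - [[0,0,0.02],0.08,1]
    - [[0,0,0.02],0.08,1]
    - [[0,0,0.02],0.08,1]
    - [[0,0,0.02],0.08,1]
    - [[0,0,0],0,1]

```text
t: 20.75
tcp_pos: [0.5512, 0.0139, 0.0599]
tool_rot: [2.407, 2.018, 0.001]
force: [0.7, -1.2, 1.5]
finger_gap: 0.0512
```

```bash
python3 - <<'E'
from h import *
delta([.5513,.0139,.0584]); print(robot.get_obs()['ft_torque'].round(2))
E
```

```text
tcp [0.5512 0.0139 0.0599] t 20.75 q [-0.1   0.36  1.77  0.    1.01  0.07] gap 0.051184965199273305 F [ 0.7 -1.2  1.5]
toolx [0.175 0.985 0.   ] tooly [ 0.985 -0.175  0.001] z [ 0.001  0.    -1.   ]
shift cm [0.   0.01 0.15]
[-0.16  0.02  0.04]
```

Emit:
carry_out:
  targets:
    - [[0,0,0.02],0.08,1]
    - [[0,0,0.02],0.08,1]
    - [[0,0,0.02],0.08,1]
    - [[0,0,0.02],0.08,1]
    - [[0,0,0.02],0.08,1]
    - [[0,0,0.02],0.08,1]
    - [[0,0,0.0],0,1]

```text
t: 21.33
tcp_pos: [0.5505, 0.0141, 0.0583]
tool_rot: [-2.817, -1.39, 0.001]
force: [-0.7, 0.4, -0.6]
finger_gap: 0.0519
```

```bash
python3 - <<'E'
from h import *
delta([.5503,.0139,.0584]); print(robot.get_obs()['ft_torque'].round(2))
E
```

```text
tcp [0.5505 0.0141 0.0583] t 21.3333 q [-0.1   0.36  1.77  0.    1.01  0.55] gap 0.051865109261551155 F [-0.7  0.4 -0.6]
toolx [ 0.608  0.794 -0.   ] tooly [ 0.794 -0.608 -0.001] z [-0.001  0.    -1.   ]
shift cm [-0.03 -0.   -0.01]
[-0.1   0.09  0.02]
```

Emit:
carry_out:
  targets:
    - [[0,0,0.01],0.06,1]
    - [[0,0,0.01],0.06,1]
    - [[0,0,0.01],0.06,1]
    - [[0,0,0],0,1]

```text
t: 21.67
tcp_pos: [0.5506, 0.0138, 0.0583]
tool_rot: [2.929, 1.136, -0.001]
force: [-0.5, 0.4, 2.0]
finger_gap: 0.0521
```

```bash
python3 - <<'E'
from h import *
delta([.5503,.0139,.0584]); print(robot.get_obs()['ft_torque'].round(2))
w=grab('wrist'); save(w,'w20.png')
E
```

```text
tcp [0.5506 0.0138 0.0583] t 21.6667 q [-0.1   0.36  1.77 -0.    1.01  0.73] gap 0.052082680128678734 F [-0.5  0.4  2. ]
toolx [ 0.739  0.674 -0.001] tooly [ 0.674 -0.739  0.   ] z [-0.    -0.001 -1.   ]
shift cm [-0.02 -0.03 -0.01]
[-0.09  0.16  0.56]
```

View pics/w20.png

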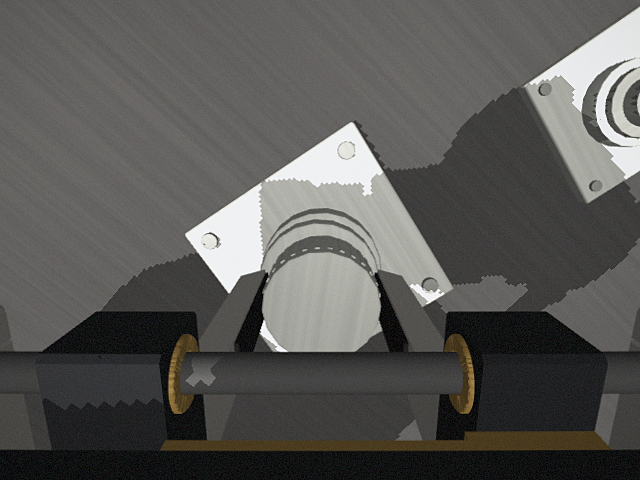

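Torque jumped to 0.56 N·m at 0.0583 m, which is home. One more small nudge to confirm the stop, then release.

Emit:
carry_out:
  targets:
    - [[0,0,0],0.06,1]
    - [[0,0,0],0.0,1]

```text
t: 21.88
tcp_pos: [0.5507, 0.0139, 0.0584]
tool_rot: [2.963, 1.045, -0.0]
force: [-0.2, -1.1, 1.9]
finger_gap: 0.0525
```

```bash
python3 - <<'E'
from h import *
o=robot.get_obs(); print(o['ft_torque'].round(2),o['qpos'].round(3),o['tcp_pos'])
E
```

```text
[-0.12  0.21  0.49] [-0.101  0.363  1.774 -0.     1.005  0.792] [0.55071776 0.01393044 0.05835232]
```

Emit:
carry_out:
  targets:
    - [[0,0,0],0,0]
    - [[0,0,0],0,0]
    - [[0,0,0],0,0]
    - [[0,0,0],0,0]
    - [[0,0,0],0,0]
    - [[0,0,-2],0,0]
    - [[0,0,-4],0,0]
    - [[0,0,-4],0,0]
    - [[0,0,-2],0,0]
    - [[0,0,0],0,0]
    - [[0,0,0],0,0]
    - [[0,0,0],0,0]

```text
t: 22.88
tcp_pos: [0.5498, 0.014, 0.177]
tool_rot: [-2.963, -1.04, 0.003]
force: [-0.5, 0.1, 0.1]
finger_gap: 0.094
```

```bash
python3 - <<'E'
from h import *
w=grab('wrist'); save(w,'w21.png'); s=grab('scene'); im=cv2.cvtColor(s['color'],cv2.COLOR_RGB2BGR)[190:300,260:370]; cv2.imwrite('pics/s21.png',cv2.resize(im,(600,600),interpolation=cv2.INTER_CUBIC))
t=grab('top')
P=np.array([pt(w,u,v) for v in range(150,345) for u in range(230,420) if w['z_map'][v,u]>0])
P=P[(np.hypot(P[:,0]-.551,P[:,1]-.015)<.04)&(P[:,2]>.045)]
Q=P[P[:,2]>.075]; print(len(Q),np.median(Q,0),np.percentile(Q[:,2],[5,50,95]),(Q.min(0)+Q.max(0))/2)
r=P[(P[:,2]<.06)]; print('ring top',len(r),np.median(r[:,2]))
for g in (200,):
  pass
delta([.55,.015,.1]); save(t,'t21.png')
# top-face tilt
A=np.c_[Q[:,:2]-Q[:,:2].mean(0),np.ones(len(Q))]; print('tilt',np.linalg.lstsq(A,Q[:,2],rcond=None)[0])
E
```

```text
3861 [0.55241496 0.01653735 0.08532067] [0.08380712 0.08532067 0.08643962] [0.55154288 0.01602668 0.08164333]
ring top 828 0.05280527404794655
tcp [0.5496 0.014  0.1763] t 23.0333 q [-0.1   0.26  1.6   0.    1.28  0.79] gap 0.09420237371424658 F [-0.   0.7 -0.5]
toolx [ 0.781  0.625 -0.003] tooly [ 0.625 -0.781 -0.003] z [-0.004  0.    -1.   ]
shift cm [ 0.11 -0.03  7.63]
tilt [-0.01866821 -0.01340326  0.08513542]
```

View pics/w21.png

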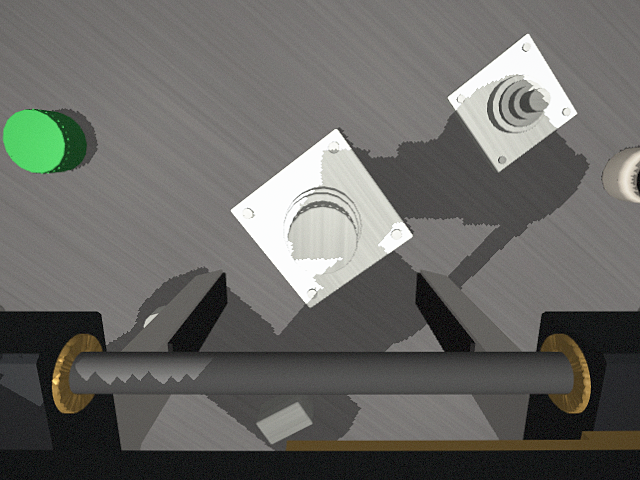

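View pics/s21.png

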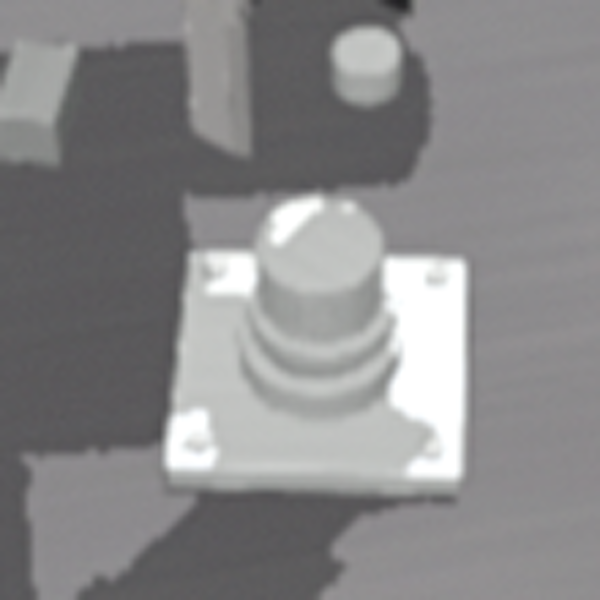

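The nut top is 32.4 mm above the ring top, against 32.5 mm expected at home. It is centred and level, and the gripper is clear, so I hand in.

```bash
python3 -c "
from cell import robot
print(robot.sign_off())"
```

```text
the job is handed in; nothing more can be done
None
```

The large ring is seated on the shoulder and the cap nut is screwed home over it. I handed the job in at about 23 s; the hand-in gives no verdict.

**What I did:** I put the ring over the spindle. I then set the white nut on the ribs and turned it about 91° counter-clockwise until the pins dropped into the notches. After that I screwed it clockwise until it stopped, about 90° by the pins' track, with some slip in the grip at the end.

**Last checks:**
- **Stop:** the torque jumped to about 0.5 N·m at the stop. The tool was then at 58.3 mm, against 58.4 mm expected for home.
- **Ring:** its top measured 52.8 mm above the table, against 52 mm nominal. The 0.8 mm difference is within camera calibration.
- **Nut height:** its top measured 85.1 mm, against 84.5 mm nominal. That is about 32.4 mm above the ring, where 32.5 mm is home.
- **Nut position:** it sits within about 2 mm of the axis, with a fitted tilt of about 0.02 rad.
- **Surroundings:** the gripper was open and about 90 mm above the nut's top when I handed in. I did not measure the bystanders afterwards, but no move came near enough to touch them. The last pictures show the green look-alike, the jar, the block and the small cap still standing.

No check failed. The cameras differed from each other by up to about 3 mm in y, which I allowed for.

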